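Find the concealed catch and open the rearing box

ROBOT

A 7-joint arm with a two-finger parallel gripper is mounted at the origin on a cart in front of the work surface, level with it; the furniture and walls round the work are solid. World frame = base frame: x ahead of the robot, y to its left, z up, the work surface at z = 0. Lengths are in mm, angles in rad, forces in N, time in s.
With the tool pointing down it reaches from about 400 to 750 mm from the base axis. Payload 19.5 kg.
Tool frame: the origin (TCP) lies on the centre line of the jaws, within the pads' length; the fingertips stand 14 mm ahead of it and the grasp point (between the pads) lies 5 mm behind it; z points along the fingers, y is the line along which they close (so a half turn about z gives the same grasp; the last joint's range is limited). The gripper opens to 85 mm and grips with 20 to 120 N. Pads are 22 mm wide; open, the fingers measure 114 mm over their backs; the gripper's body (76 mm by 85 mm) begins 54 mm behind the grasp point. The pads swing forward as they close: fully open they stand 13 mm farther back than shut.
Start: joints at [1.218, 0.707, -0.028, 1.485, 0.022, 0.951, -0.075], TCP at [175.84, -547.428, 245.268] pointing down, gripper open.
Joint ranges: [-2.71, 2.71], [-0.32, 2.16], [-1.57, 1.52], [0, 2.45], [-1.46, 4.6], [0, 2.02], [-2.83, 2.83]. Speed limits (rad/s): [1.89, 1.89, 2.57, 2.57, 3.01, 3.01, 3.01].

INTERFACE

Orientations are given as [roll, pitch, yaw] about the fixed x, y, z axes, in that order (R = Rz(yaw) Ry(pitch) Rx(roll)).
In Python, from cell import env, optics, ticket, current_time_s, current_joint_pos, current_joint_velocities, current_effort, current_eef_pos, current_tool_rot, current_ft_force, current_ft_torque, current_finger_gap, current_grip_force gives the robot as it stands. Calls block until the motion is done:
- env.movep(position, orientation): joint-space move of the TCP to a pose.
- env.move_l(position, frame=None, velocity=150, max_force=None): straight line of the TCP; frame=None keeps the orientation; velocity is the mean speed in mm/s. With max_force (N) it stops when the force on the tool has changed by that much, and returns True; else False.
- env.move_joints(angles): joint-space move.
- env.grip(opening, grasp_force=None): finger opening in mm; grasp_force is the grip in N (None keeps the last); returns when the fingers have stopped.
- env.pause(seconds).
- env.solve_ik(position, orientation): joint angles nearest the present ones, or None.
- optics.capture(name): name is "scene" or "top"; returns (picture, depth): 420x560x3 uint8, red, green, blue; 420x560 float32, mm along the optical axis (not along the pixel's ray), 0 where there is no reading.
- optics.get_calibration(name): a dict with "vertical_fov" (degrees; the focal length in pixels is half the picture's height over the tangent of half this angle, whatever the lens; pixels are square), "cx", "cy" (the principal point, pixels), "dist" ([k1, k2, p1, p2, k3] as OpenCV has them; the pictures are not rectified), "rvec" (rotation vector, rad) and "tvec" (3), from world to camera coordinates, as OpenCV has them. Camera axes: x right, y down, z forward; pixel columns grow to the right and rows downward; lengths in mm; the calibration is good to about 2 mm. A picture is of the moment at which its call begins. get_calibration takes no time and is no camera call.
A pose or a line that the arm cannot do raises env.Unreachable and nothing moves.
- ticket.sign_off(): hands the job in; it is judged then, once.
Readings, each from a call of its own:
- current_time_s(): time.
- current_joint_pos(): joint angles.
- current_joint_velocities(): joint speeds.
- current_effort(): joint torques, N m.
- current_eef_pos(): TCP position.
- current_tool_rot(): TCP orientation.
- current_ft_force(): force on the tool from outside, world axes, zero at the start.
- current_ft_torque(): the same for the moment, N m.
- current_finger_gap(): finger opening in mm.
- current_grip_force(): force on a finger pad.
Only numpy, scipy, OpenCV 4.12 (cv2) and the standard library are available. Lean on these libraries where they do the work, as an engineer would, in place of code of your own. Each camera call takes 0.05 s, during which the arm holds its last target. There are 200 camera calls.

TASK

The larvae in the closed grey rearing box need feeding, so open it for me: feel along the plain strip on its top, on the side towards you, for the flush catch button, and press it in until the hatch springs ajar. Let go of the button, then push the hatch by its raised edge with a fingertip until it stands fully open and stays there. Don't bang on the box, lift it or shove it along, don't pinch the hatch, and leave the other things on the table alone.

Things in the scene. Friction and masses are not known exactly. Their poses are not given: they have to be found in the camera images.
- box: Plain grey rearing box on rubber feet, loose on the table, about 3.3 kg with the two jars in it; 260 (x) x 352 (y) x 100 mm high, always upright. Origin: centre of its underside; its -x side faces the robot within 0.25 rad. Its top: a fixed deck from x = -130 to -35 mm (z = 100 mm), then the hatch, shut and flush with the deck, from x = -34 to +124 mm, 349 mm wide, 6 mm thick.
- strip_mid (a point): Middle of the strip let into the deck, on its surface, 2 mm below the deck; axes as the box. It shows 73 (x) x 168 (y) mm and is rigid but for the catch button: same grey, flat, 34 (x) x 44 (y) mm in a hole 36 x 46, face 1.5 mm below the strip's. The button's centre lies on the strip's long middle line; how far to left or right (up to 45 mm) differs and is not reported.
- catch (a joint): The catch button, a sprung rocker (rad): 0 at rest, grows as pressed, stop 0.16. Its pivot is under the deck 44 mm beyond the button's centre, towards the hatch, so the side nearer the robot goes down most. Pressed at its centre it starts to give at about 3 N and needs about 8 N at the stop. It frees the hatch at about 0.1 rad (centre 4.5 mm down), surely at 0.14 (6 mm); springs back when let go.
- hatch (a joint): Hinge of the hatch (rad): 0 shut, stop 1.85 open. Axis along the box's y at x = +122, z = 97 mm of the box, on the far side; near edge 156 mm from it. Once freed, a spring pin lifts it to about 0.5 rad within a second (edge 75 mm above the deck). 0.23 kg, swings freely: let go before upright it falls back to 0.5; past 1.7 rad it falls on to its stop and stays.
- hatch_edge (a point): Middle of the hatch's near edge, at mid thickness; moves with the hatch.
- hatch_face: Upper (outer) face of the hatch, the upper 3 mm of its thickness. Origin on the hinge axis, in the middle of the width.
- hatch_liner: Underside of the hatch with its keeper strip, the lower 3 mm of its thickness. The keeper hangs 38 mm down, 23 mm behind the near edge, between y = -60 and +60 mm; the first 23 mm below the edge, and all beside it, are plain. Origin as for hatch_face.
- jar: Lidded clear jar of dark substrate standing on the table, 102 mm across, 73 mm high. Bystander. Origin: centre of its underside.
- canister: Clear square canister with a green lid, 68 x 58 x 113 mm high. Bystander. Origin: centre of its underside.
- bottle: Small brown dropper bottle, 34 mm across, 102 mm high. Bystander. Origin: centre of its underside.
- jelly: White jelly cup upside down, 46 x 57 x 36 mm high. Bystander. Origin: centre of its underside.
- gauge: Round dial hygrometer lying face up, 60 mm across, 19 mm high. Bystander. Origin: centre of its underside.

How it is judged:
By the outcome, as a careful person would: the job done as asked, in the order asked, and still so for the second after the job is handed in, with the robot touching nothing.
It also fails if it takes over 51 s, if anything falls off the work surface, if the arm or the gripper's body presses on something with over 40 N, if the wrist force passes 120 N, or if a joint passes its speed limit or range.

## Working session

There is one attempt and no reset: what is moved stays moved. The work goes in short steps, each a Python script; the robot and the scene stay as the last script left them, time stands still between calls to the robot, and variables do not carry over. Pictures are saved under pics/ and viewed, at most 10 in all, crops included, and the job is handed in when it is done.

```bash
ls; mkdir -p pics; python3 - <<'E'
from cell import *
import cv2,numpy as np
for n in("scene","top"):
    p,d=optics.capture(n); cv2.imwrite(f"pics/{n}.png",p[:,:,::-1]); np.savez(f"{n}.npz",p=p,d=d)
    print(n,optics.get_calibration(n),(d==0).mean())
print(current_time_s(),current_tool_rot(),current_ft_force())
E
```

```text
pics
scene {'vertical_fov': 52.246567236402235, 'cx': 277.6512815253721, 'cy': 210.5018996548104, 'dist': array([0.03244434, 0.        , 0.        , 0.        , 0.        ]), 'rvec': array([ 2.25536675, -0.45938191,  0.23542016]), 'tvec': array([-465.57472241,  192.76225198, 1216.43045996])} 0.006211734693877551
top {'vertical_fov': 55.739242525081565, 'cx': 278.69966691844365, 'cy': 211.85261746039996, 'dist': array([-0.01196922,  0.        ,  0.        ,  0.        ,  0.        ]), 'rvec': array([ 2.13976168, -2.18355005,  0.1698414 ]), 'tvec': array([   9.0741814 ,  523.5524015 , 1143.17832603])} 0.004077380952380952
0.1 [-3.14064932e+00  1.98393562e-05  3.10770529e-01] [-0.54841939 -0.35715095  0.3257808 ]
```

View pics/scene.png

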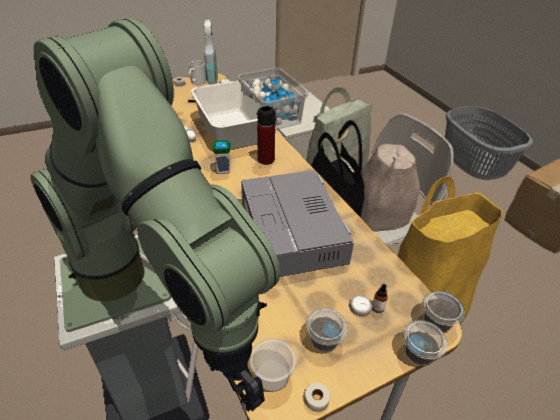

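View pics/top.png

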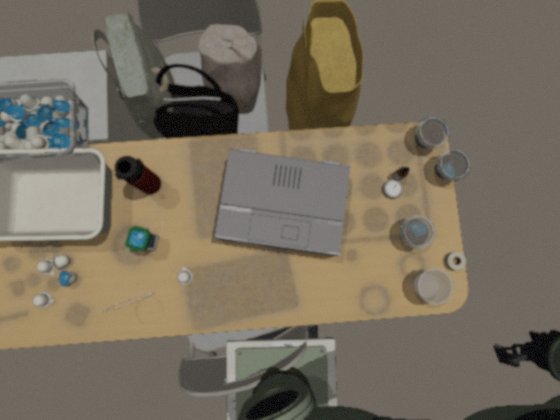

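The top view shows the box at about (283,202), with the strip below the hatch seam and what looks like the button outline at (290,232). The clear jars and bottle are to its right. Next I'll measure the box from depth and enlarge the strip.

```bash
cat > h.py <<'E'
import cv2,numpy as np
from cell import *
def K(c):
    f=210/np.tan(np.radians(c["vertical_fov"])/2); return np.array([[f,0,c["cx"]],[0,f,c["cy"]],[0,0,1]])
def cloud(n,d):
    c=optics.get_calibration(n); v,u=np.mgrid[:420,:560].astype(np.float32)
    q=cv2.undistortPoints(np.stack([u,v],-1).reshape(-1,1,2),K(c),c["dist"]).reshape(420,560,2)
    P=np.dstack([q*d[...,None],d]); R=cv2.Rodrigues(c["rvec"])[0]
    return (P-c["tvec"])@R
def ray(n,uv,z):
    c=optics.get_calibration(n); q=cv2.undistortPoints(np.float32(uv).reshape(-1,1,2),K(c),c["dist"]).reshape(-1,2)
    R=cv2.Rodrigues(c["rvec"])[0]; D=np.c_[q,np.ones(len(q))]@R; C=-R.T@c["tvec"]
    return C+D*((z-C[2])/D[:,2])[:,None]
def px(n,P):
    c=optics.get_calibration(n); return cv2.projectPoints(np.float64(P).reshape(-1,3),c["rvec"],c["tvec"],K(c),c["dist"])[0].reshape(-1,2)
E
python3 - <<'E'
from h import *
for n in("top","scene"):
    z=np.load(n+".npz"); W=cloud(n,z["d"])
    m=(abs(W[...,2]-100)<8)&(W[...,0]>330)&(W[...,0]<800)&(abs(W[...,1])<350)
    m=cv2.morphologyEx(m.astype(np.uint8),cv2.MORPH_OPEN,np.ones((3,3)))
    k,l,s,c=cv2.connectedComponentsWithStats(m); i=1+s[1:,4].argmax()
    P=W[l==i]; r=cv2.minAreaRect(P[:,:2].astype(np.float32)); print(n,s[i],r,np.median(P[:,2])); print(cv2.boxPoints(r))
z=np.load("top.npz")["p"][:,:,::-1]
a=cv2.resize(z[195:270,205:360],None,fx=5,fy=5,interpolation=cv2.INTER_CUBIC)
a=cv2.normalize(cv2.cvtColor(a,cv2.COLOR_BGR2GRAY),None,0,255,cv2.NORM_MINMAX); a=cv2.createCLAHE(3,(4,4)).apply(a)
s=np.load("scene.npz")["p"][:,:,::-1][165:275,235:355]
s=cv2.createCLAHE(2,(4,4)).apply(cv2.cvtColor(cv2.resize(s,None,fx=5,fy=5,interpolation=cv2.INTER_CUBIC),cv2.COLOR_BGR2GRAY))
cv2.imwrite("pics/c1.png",a);cv2.imwrite("pics/c2.png",s)
E
```

```text
top [  215   149   135   106 11062] ((549.8082275390625, -13.543258666992188), (352.373779296875, 262.9400634765625), 80.69629669189453) 98.73706468154849
[[ 391.58395 -166.15802]
 [ 651.0651  -208.6669 ]
 [ 708.0325   139.0715 ]
 [ 448.55133  181.58038]]
scene [ 241  171  110   85 6149] ((550.3051147460938, -16.577117919921875), (356.5019836425781, 262.56195068359375), 80.75289154052734) 98.8009751560069
[[ 392.08658 -171.41574]
 [ 651.2364  -213.60754]
 [ 708.5237   138.2615 ]
 [ 449.37384  180.45331]]
```

View pics/c1.png

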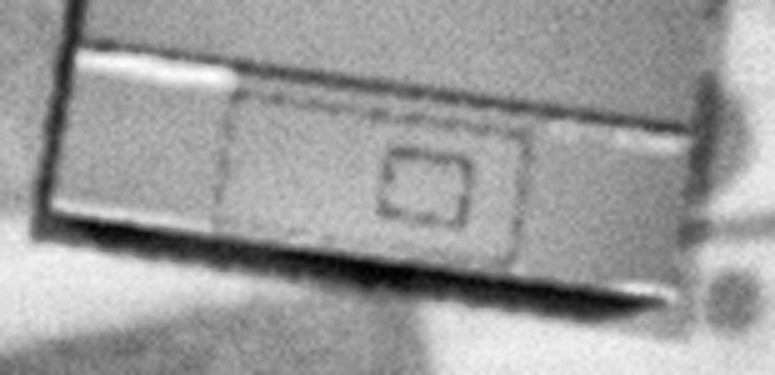

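View pics/c2.png

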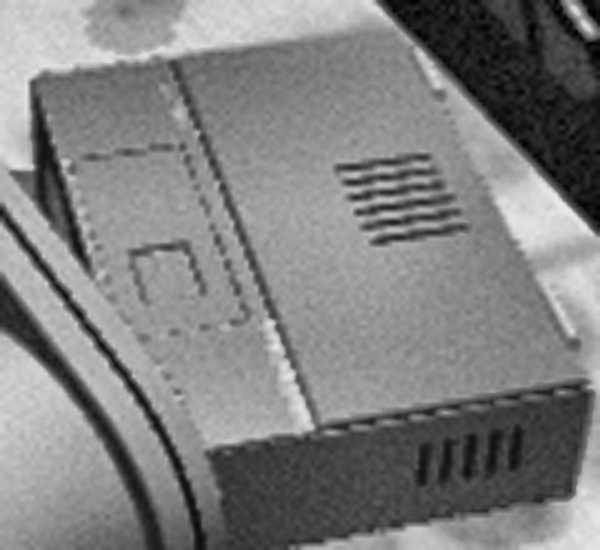

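```bash
cat >> h.py <<'E'
YAW=-0.162; C=np.array([550.,-15.])
X=np.array([np.cos(YAW),np.sin(YAW)]); Y=np.array([-X[1],X[0]])
def w(x,y,z): return np.r_[C+x*X+y*Y,z]
def b(P): d=np.asarray(P)[...,:2]-C; return np.stack([d@X,d@Y],-1)
A=14.
def tipcorner(th,back=12,y=95,pitch=-0.785):
    # TCP so that the front corner of the fingertip sits under the hatch, 'back' mm from its edge
    r=156-back; n=np.array([np.sin(th),np.cos(th)])
    T=np.array([122,97])+r*np.array([-np.cos(th),np.sin(th)])-3*n
    f=np.array([-np.sin(pitch),-np.cos(pitch)]); up=np.array([-f[1],f[0]])
    q=T-11*up-A*f
    return w(q[0],y,q[1]),[np.pi,pitch,YAW]
E
python3 - <<'E'
from h import *
t=ray("top",[(290,232.6),(205+375/5,195+183/5)],96.5); s=ray("scene",[(268.6,219.4)],96.5)
print("btn",t[0],b(t),s,b(s))
q=ray("top",[(205+225/5,195+162/5),(205+520/5,195+200/5)],98); print("strip ends",b(q))
for y in(95,-95,0):
  for p in(-.6,-.785,-1.0):
    o=[]
    for th in np.arange(.3,1.86,.15):
        P,r=tipcorner(th,y=y,pitch=p); j=env.solve_ik(P,r); o.append(j is not None)
    print(y,p,o)
E
```

```text
btn [456.26122574 -30.39586108  96.5       ] [[-90.02818733 -30.3136244 ]
 [-91.21251348  -2.25758588]] [[461.26030954 -34.95713721  96.5       ]] [[-84.35885926 -34.00886431]]
strip ends [[-91.57410097  82.25742727]
 [-89.30142014 -83.70743873]]
95 -0.6 [True, True, True, True, True, True, True, True, True, True, True]
95 -0.785 [False, True, True, True, True, True, True, True, True, True, True]
95 -1.0 [False, False, False, False, True, True, True, True, True, True, True]
-95 -0.6 [True, True, True, True, True, True, True, True, True, True, True]
-95 -0.785 [False, False, False, False, True, True, True, True, True, True, True]
-95 -1.0 [False, False, False, False, False, False, True, True, True, True, True]
0 -0.6 [True, True, True, True, True, True, True, True, True, True, True]
0 -0.785 [False, False, False, True, True, True, True, True, True, True, True]
0 -1.0 [False, False, False, False, False, False, True, True, True, True, True]
```

```bash
python3 - <<'E'
from h import *
o=np.array([205,195]);so=np.array([235,165])
print("seam/near/sides top",b(ray("top",np.array([(240,70),(680,128),(60,210),(665,297),(75,55),(690,130)])/5+o,100)).round(1))
print("scene seam, sides, strip ends, btn edges",b(ray("scene",np.array([(180,70),(315,425),(33,80),(210,450),(130,155),(200,328),(140,275),(198,270)])/5+so,100)).round(1))
E
```

```text
seam/near/sides top [[ -39.4   81.6]
 [ -36.7 -167.3]
 [-131.1  168.6]
 [-131.5 -170.3]
 [ -44.2  174.2]
 [ -37.  -173. ]]
scene seam, sides, strip ends, btn edges [[ -31.8  153.2]
 [ -35.3 -177.1]
 [-128.4  163.8]
 [ -96.1 -181.9]
 [ -83.4   73.9]
 [ -78.3  -88.3]
 [-102.   -36.6]
 [ -67.5  -40. ]]
```

```bash
python3 - <<'E'
from h import *
env.grip(0); 
env.movep(w(-85,-32,200),[np.pi,0,YAW]); env.move_l(w(-85,-32,120)); print(current_time_s(),current_ft_force())
print(env.move_l(w(-85,-32,105),velocity=20,max_force=2),current_eef_pos(),current_ft_force())
f0=current_ft_force()[2]
for z in np.arange(113,98,-1.):
    if current_eef_pos()[2]<z-0.3: continue
    h=env.move_l(w(-85,-32,z),velocity=20,max_force=12); e=current_eef_pos(); F=current_ft_force(); print(z,h,e.round(1) if hasattr(e,'round') else e,np.round(F,1))
    if h or F[2]-f0>12: break
print(current_time_s())
p,d=optics.capture("top"); W=cloud("top",d); bb=b(W); m=(bb[...,0]>-30)&(bb[...,0]<60)&(abs(bb[...,1])<150)&(W[...,2]>60)
print(np.percentile(W[...,2][m],[5,50,95]))
E
```

```text
3.6667 [-0.47098664  0.39722712 -0.73740623]
True [460.84639994 -32.80301483 108.63817234] [0.79995205 0.35166393 1.22506847]
108.0 False [460.9 -32.8 108. ] [-1.5  0.3  3.2]
107.0 False [460.8 -32.8 107. ] [-2.7  1.4  4.6]
106.0 False [460.8 -32.8 106. ] [-2.3  1.8  7.5]
105.0 False [460.8 -32.9 105.1] [-3.1  1.   8.5]
104.0 False [460.8 -32.9 104.1] [-2.7  0.6  9.5]
103.0 False [460.8 -32.9 103.5] [-5.5  0.2 20.3]
5.7333
[133.51450288 150.06469626 171.97930627]
```

```bash
cat >> h.py <<'E'
def theta(n="top"):
    p,d=optics.capture(n); W=cloud(n,d); bb=b(W)
    m=(abs(bb[...,0]-40)<50)&(bb[...,1]<60)&(bb[...,1]>-150)&(W[...,2]>80)
    return p,np.degrees(np.arctan(-np.polyfit(bb[...,0][m],W[...,2][m],1)[0]))/57.3
E
python3 - <<'E'
from h import *
env.move_l(w(-88,-32,150),velocity=60); env.move_l(w(-150,-32,220))
p,t=theta(); print("theta",t,current_time_s(),current_ft_force()); cv2.imwrite("pics/t2.png",p[:,:,::-1])
pi=-0.7; f=np.r_[X*np.sin(-pi),-np.cos(pi)]
for th in(.35,.38,.42):
    P,r=tipcorner(th,pitch=pi)
    print(th,[env.solve_ik(P-f*k,r) is not None for k in(60,30,0)])
E
```

```text
theta 0.507163010010931 7.5417 [-0.01819202 -0.11838662 -0.07324216]
0.35 [False, True, True]
0.38 [True, True, True]
0.42 [True, True, True]
```

View pics/t2.png

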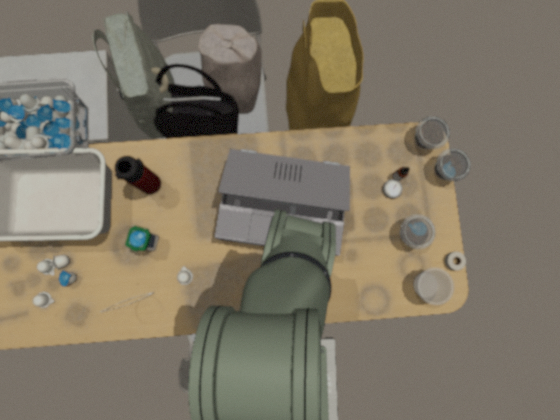

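The hatch stands ajar at 0.507 rad, seen as the dark band at (283,180)-(285,205). The box hasn't moved and the arm is clear at (300,225). Next I'll push the hatch open.

```bash
python3 - <<'E'
from h import *
pi=-0.7; f=np.r_[X*np.sin(-pi),-np.cos(pi)]
P,r=tipcorner(.38,pitch=pi)
env.movep(P-f*60,r); print(current_time_s(),current_ft_force())
print(env.move_l(P,velocity=60,max_force=5),current_ft_force())
for th in np.arange(.45,1.83,.07):
    P,r=tipcorner(th,pitch=pi)
    h=env.move_l(P,velocity=60,max_force=8); print(round(th,2),h,np.round(current_ft_force(),1))
    if h: break
print(current_time_s(),current_eef_pos())
for n in("scene","top"):
    p,_=optics.capture(n); cv2.imwrite(f"pics/{n}3.png",p[:,:,::-1])
E
```

```text
10.4833 [ 0.08228177  0.47449103 -0.08466726]
False [ 0.53282137  0.19662234 -0.05652745]
0.45 False [-0.1 -0.  -0.2]
0.52 False [-0.8 -0.2 -0.9]
0.59 False [-0.5  0.6 -0.7]
0.66 False [-1.6  0.6 -0.9]
0.73 False [-0.4  0.1 -1.7]
0.8 False [-0.8 -0.1 -1. ]
0.87 False [-0.2  0.2 -0.8]
0.94 False [-0.4  0.5 -1.4]
1.01 False [-1.7  0.5 -0.7]
1.08 False [-0.1  0.4 -0.2]
1.15 False [0.1 0.1 0.3]
1.22 False [-0.9  0.5 -0.1]
1.29 False [-0.8 -0.4 -0.2]
1.36 False [-0.3  0.1 -0.4]
1.43 False [-1.3 -0.4  0.1]
1.5 False [-0.7  0.5 -0.7]
1.57 False [ 0.1 -0.5  0.1]
1.64 False [ 0.6 -0.6  0.1]
1.71 False [0.3 0.6 0.8]
1.78 False [-0.7 -0.  -0.3]
17.9667 [694.79537283  57.66253591 241.98249772]
```

View pics/scene3.png

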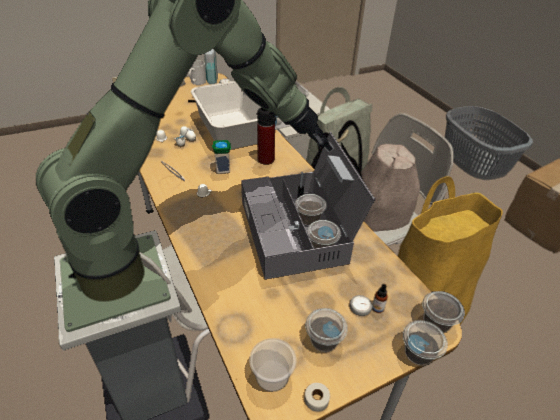

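The hatch stands open past upright at (342,190), with the jars visible inside. I'll withdraw and check.

```bash
python3 - <<'E'
from h import *
e=np.array(current_eef_pos()); env.move_l(e+np.r_[-90*X,25],velocity=80); env.move_l(e+np.r_[-200*X,60]); env.pause(1)
p,d=optics.capture("scene"); cv2.imwrite("pics/s4.png",p[:,:,::-1]); W=cloud("scene",d); bb=b(W)
m=(bb[...,0]>90)&(bb[...,0]<200)&(bb[...,1]<150)&(bb[...,1]>-150)&(W[...,2]>130)&(W[...,2]<235)
print("hatch",np.pi/2+np.arctan(np.polyfit(W[...,2][m],bb[...,0][m],1)[0]),m.sum(),current_ft_force(),current_time_s())
E
```

```text
hatch 1.7029625880034889 1831 [ 0.04746264 -0.15054434  0.0523905 ] 21.3583
```

View pics/s4.png

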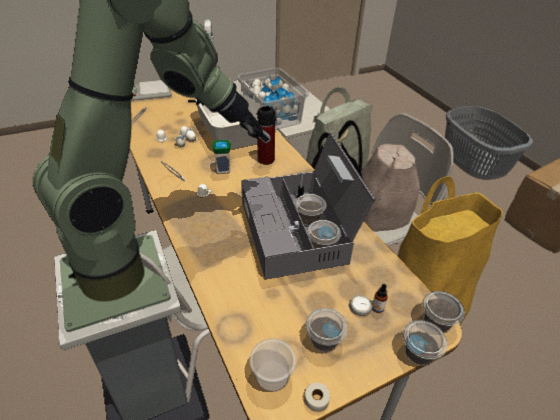

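The arm is clear and the hatch still leans open at (342,190). The fit included the keeper, so I'll redo it without those points, then hand in.

```bash
python3 - <<'E'
from h import *
p,d=optics.capture("scene"); W=cloud("scene",d); bb=b(W)
for lo,hi in((-165,-72),(72,165)):
    m=(bb[...,0]>105)&(bb[...,0]<200)&(bb[...,1]<hi)&(bb[...,1]>lo)&(W[...,2]>125)&(W[...,2]<235)
    x,z=bb[...,0][m],W[...,2][m]
    print(np.pi/2+np.arctan(np.polyfit(z,x,1)[0]),m.sum(),[np.median(x[abs(z-k)<8]) for k in(140,180,220)])
E
```

```text
1.8483487554810847 733 [np.float64(131.0554049370999), np.float64(142.39267441732216), np.float64(153.91687463070343)]
1.8488436244247166 415 [np.float64(131.27965369437302), np.float64(142.1962029565447), np.float64(154.06336528843914)]
```

```bash
python3 -c "
from cell import *
print(ticket.sign_off())"
```

```text
the job is handed in; nothing more can be done
None
```

The rearing box is open: I pressed the catch, let it go, then pushed the hatch by its raised edge onto its open stop (measured 1.85 rad), where it stayed. The arm is clear, the box and the other things look undisturbed in the pictures, and the job is handed in after about 21 s.

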